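Pin the carving swivel into line

TASK

The hole in the carving stand's swivel plate has drifted out of line with the hole in the base plate beneath it. Start the tapered pin from the rack in both holes while they are still out of line (do not straighten the plate first) and let go of it there, then press it down from above until its collar sits flat on the plate, so that the taper pulls the plate into line. Finally swing the keeper bar round to its stop over the pin's head, leaving the other tools standing in the rack.

Things in the scene. Friction and masses are not known exactly. Their poses are not given: they have to be found in the camera images.
- pin: Tapered steel pin with pale-wood handle, 85 mm tall, 0.16 kg, tip down in a rack hole. Origin: centre of the tip; z towards the handle. Cone 6 mm wide at z 0 to 22.6 mm at z 33; shank 22.6 mm to z 47; collar 32 mm wide, z 47 to 52; straight round handle 26 mm wide, z 52 to flat top z 85. In the rack the collar rests on its top (origin 15 mm above the table); fully home the origin is 8 mm up.
- rack: Fixed plywood rack. Origin on the table under its centre. Top board 62 (x) by 210 mm (y), 12 thick, top 62 mm above the table, three 25 mm through holes at y -70, 0, +70 mm. Pin, awl and punch stand in them in any order.
- stand: Fixed carving stand. Origin on the table below the base hole's centre. Dark steel base plate, x -60 to 60, y -95 to 185 mm, 12 thick, top 44 mm above the table, open under the hole. A 16 mm post at y -66 mm carries the keeper bar. At y +130 mm is the vertical pivot of the aluminium swivel plate (see plate_hole); above it a half-carved wooden head, 56 mm wide, up to 142 mm above the table.
- base_hole (a point): Centre of the 24 mm hole in the fixed base plate, at its top face, 44 mm above the table. Axes as stand.
- plate_hole (a point): Centre of the swivel plate's 24 mm hole, at its top face, 55 mm above the table; plate 64 mm wide, 10 thick, 1 mm above the base plate. It starts 6 to 9 mm to the stand's +x side of base_hole; a tip lowered midway between both centres passes both holes. Stiff pivot: 3 N at the hole turns it, it stays where left; drawing it over with the pin takes 5 to 20 N downwards.
- keeper (a joint): Keeper bar's angle (rad) about its vertical post: 0 is the hard stop, bar over the base hole (along the stand's +y); grows to 2.1 swinging out clockwise from above, over the +x side. Starts 1.25 to 1.8, stays where left, about 1 N at its peg moves it. Bar 16 mm wide, 84 long from the post axis, 96 to 103 mm above the table: 3 mm over a pin fully home; a prouder pin blocks it.
- keeper_peg (a point): Top centre of the upright peg on the keeper bar, 10 mm wide, from 103 to 133 mm above the table, 66 mm from the post axis; push it sideways to swing the bar. Axes turn with the bar: y from post to peg.
- awl: Awl with a mushroom-shaped handle up to 42 mm wide, top 103 mm above the table, standing in the rack. Origin on its axis at the rack's top. Leave it.
- punch: Punch with a slim dark 16 mm handle, top 112 mm above the table, standing in the rack. Origin on its axis at the rack's top. Leave it.

How it is judged:
By the outcome, as a careful person would: the job done as asked, in the order asked, and still so for the second after the job is handed in, with the robot touching nothing.
It also fails if it takes over 61 s, if anything falls off the work surface, if the arm or the gripper's body presses on something with over 40 N, if the wrist force passes 120 N, or if a joint passes its speed limit or range.

ROBOT

A 7-joint arm with a two-finger parallel gripper is mounted at the origin on the work surface. World frame = base frame: x ahead of the robot, y to its left, z up, the work surface at z = 0. Lengths are in m, angles in rad, forces in N, time in s.
With the tool pointing down it reaches from about 0.425 to 0.8 m from the base axis. Payload 8.3 kg.
Tool frame: the origin (TCP) lies at the very end of the fingers, on their centre line; the grasp point (between the pads) lies manip.grip_point_offset behind it (manip.grip_point_offset is the distance from the TCP to the grasp point, in m); z points along the fingers, y is the line along which they close (so a half turn about z gives the same grasp; the last joint's range is limited). The gripper opens to 85 mm and grips with 20 to 120 N. Pads are 22 mm wide; open, the fingers measure 114 mm over their backs; the gripper's body (76 mm by 85 mm) begins 54 mm behind the grasp point. The pads swing forward as they close: fully open they stand 13 mm farther back than shut.
Start: joints at [1.244, 0.383, 0.016, 1.37, -0.006, 1.388, -0.046], TCP at [0.163, -0.603, 0.231] pointing down, gripper open.
Joint ranges: [-2.95, 2.95], [-0.25, 2.06], [-1.52, 1.56], [0.18, 2.33], [-1.44, 4.58], [0.02, 2.06], [-3.01, 3.01]. Speed limits (rad/s): [2.39, 2.39, 3.01, 3.01, 3.14, 3.14, 3.14].

INTERFACE

Orientations are given as a unit quaternion [x, y, z, w].
In Python, from plant import manip gives the robot as it stands. The module is installed in compiled form; this text tells all that it offers.
- The arm moves only by the tool play_rows, never from a script. Its argument "series" is one flat list of numbers, 7 for each row, row after row: the shift along the tool's x, y, z in cm, then the turn, a rotation vector about the tool's x, y, z in degrees, then the gripper command: -1 is shut, 1 is fully open, values between are in proportion. A call has 1 to 10 rows; each row is the pose to reach, as a shift and turn from the pose commanded when the call began, along the tool's axes at that moment; what a row does not reach only later rows make up. A row lasts 1/8 s, in which the tool goes at most 62.5 mm and 10.7 degrees, less where a joint would pass 70% of its speed; a pose out of reach is approached as far as the arm can. A call with a gripper value outside its range is refused whole. The fingers move at their own pace and stop on an object; the grip force is fixed at half the most. Time passes only in rows, so rows that repeat a pose let the fingers close. It gives the time, the measured TCP pose, the force, the opening and the grip force at its end, in the units of the state.
- manip.get_obs(): the state, without advancing time (a new reading comes with each control period).
- manip.capture(name): name is "scene" or "top"; returns a dict with "pixels" (420x560x3 uint8, red, green, blue), "depth" (420x560 float32, m along the optical axis (not along the pixel's ray), 0 where there is no reading), "fov_y" (degrees; the focal length in pixels is half the picture's height over the tangent of half this angle, whatever the lens; pixels are square), "cx", "cy" (the principal point, pixels), "R" (3x3) and "t" (3): a world point X has camera coordinates R X + t. Camera axes: x right, y down, z forward; pixel columns grow to the right and rows downward; lengths in m; the calibration is good to about 2 mm. A picture is of the moment at which its call begins.
- manip.hand_in(): hands the job in; it is judged then, once.
The state is a dict: "time": time; "joints": joint angles; "qd": joint speeds; "effort": joint torques, N m; "position": TCP position; "tcp_rot": TCP orientation; "ft_force": force on the tool from outside, world axes, zero at the start; "torque": the same for the moment, N m; "gripper_width": opening from 0.0 (shut) to 1.0 (fully open); "grip_force": force on a finger pad.
Only numpy, scipy, OpenCV 4.12 (cv2) and the standard library are available. Lean on these libraries where they do the work, as an engineer would, in place of code of your own. Each camera call takes 0.05 s, during which the arm holds its last target. There are 200 camera calls.

## Working session

There is one attempt and no reset: what is moved stays moved. The work goes in short steps, Python scripts to look and compute and a tool call to move; the robot and the scene stay as the last step left them, time stands still between calls to the robot, and variables do not carry over. Pictures are saved under pics/ and viewed, at most 10 in all, crops included, and the job is handed in when it is done.

Besides the shell and the picture viewer there is one more tool, called in YAML: its name, and indented under it one key for each argument. play_rows: Moves the arm, as the interface text tells. Its arguments: {"type":"object","properties":{"series":{"type":"array","items":{"type":"number"}}},"required":["series"]}

```bash
mkdir -p pics
cat > h.py <<'E'
import numpy as np, cv2, pickle
from plant import manip
from scipy.spatial.transform import Rotation as Ro
def cap(n,fn):
    c=manip.capture(n); cv2.imwrite('pics/%s.png'%fn,c['pixels'][:,:,::-1]); pickle.dump(c,open('pics/%s.pkl'%fn,'wb')); return c
def world(c):
    H,W=c['depth'].shape; f=H/2/np.tan(np.radians(c['fov_y'])/2)
    u,v=np.meshgrid(np.arange(W),np.arange(H)); d=c['depth'].astype(float)
    P=np.stack([(u-c['cx'])/f*d,(v-c['cy'])/f*d,d],-1)
    return (P-c['t'])@c['R']   # R^T (P-t)
def proj(c,X):
    f=210/np.tan(np.radians(c['fov_y'])/2); p=c['R']@np.array(X)+c['t']; return p[0]/p[2]*f+c['cx'],p[1]/p[2]*f+c['cy']
E
python3 - <<'E'
from h import *
print(manip.get_obs(), manip.grip_point_offset)
for n in ('scene','top'):
    c=cap(n,n+'0'); print(n,c['fov_y'],c['cx'],c['cy'],c['R'].round(3).tolist(),c['t'], (-c['R'].T@c['t']).round(3))
E
```

```text
{'time': 0.0, 'joints': array([ 1.24411731,  0.38425254,  0.01638001,  1.37116928, -0.00630067,
        1.38821303, -0.04648421]), 'qd': array([ 0.00025655, -0.00076387, -0.00030083, -0.00036008, -0.00111854,
        0.0002847 ,  0.00036552]), 'effort': array([ 1.34091420e-04, -6.27596283e+01,  8.44434891e-01, -3.71812892e+01,
        1.65739580e-02,  1.42939467e-02,  1.00649976e-05]), 'position': array([ 0.16285339, -0.6028775 ,  0.23026311]), 'tcp_rot': array([ 9.91309840e-01,  1.31543944e-01, -1.50399606e-04, -9.84970867e-04]), 'ft_force': array([ 1.10143213, -0.18945695, -0.03393401]), 'torque': array([0.04065266, 0.0081372 , 0.01016214]), 'grip_force': 0.0, 'gripper_width': 0.9995015666369188} 0.0187
scene 55.22662956512771 285.2004998517238 210.1784647736509 [[0.294, 0.956, -0.004], [0.726, -0.226, -0.65], [-0.622, 0.188, -0.76]] [-0.09407338 -0.33538871  1.15739769] [ 0.991 -0.203  0.661]
top 52.9135212726035 269.62930760218364 211.20832113305883 [[0.136, -0.991, 0.005], [-0.963, -0.133, -0.233], [0.231, 0.027, -0.972]] [-0.15233859  0.54812384  0.79580362] [ 0.364 -0.099  0.902]
```

View pics/scene0.png

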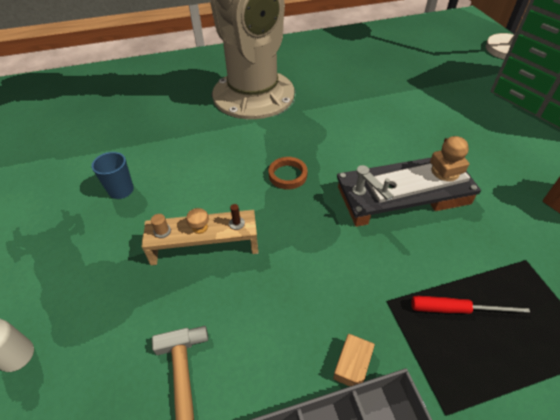

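View pics/top0.png

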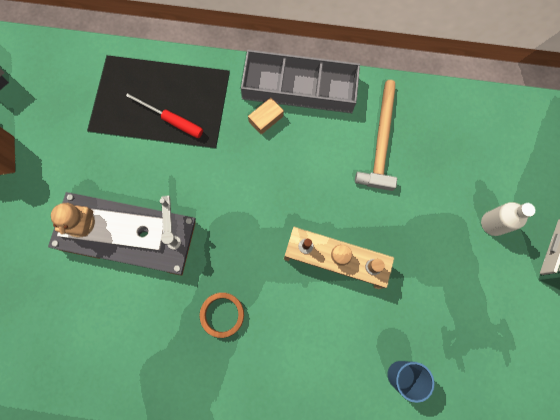

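The top view shows the rack, left to right: punch (306,244), awl (342,255) and pin (376,265), whose collar is grey. It also shows the stand with its post (170,241), keeper bar tip with peg near (167,200), plate hole (142,231) and the wooden head (70,215). The scene view shows the pin at (160,225) and the hole at (391,184).

Run:
```python
from h import *
from scipy.ndimage import label
cs={n:pickle.load(open('pics/%s0.pkl'%n,'rb')) for n in('scene','top')}
for n,c in cs.items():
    W=world(c); z=W[...,2]; ok=c['depth']>0; v,u=np.mgrid[:420,:560]
    print(n)
    def st(name,m,rect=False):
        m=m&ok
        if m.sum()<3: print(name,'few',m.sum());return
        p=W[m]; lo,hi=p.min(0),p.max(0)
        print(name,m.sum(),'med',np.median(p,0).round(4),'mid',((lo+hi)/2).round(4),'ext',(hi-lo).round(4))
        if rect:
            r=cv2.minAreaRect((p[:,:2]*1000).astype(np.float32)); print('   rect mm',r)
    def box(a,b,cc,d): return (u>=a)&(u<=b)&(v>=cc)&(v<=d)
    if n=='top': R,S=box(280,400,220,295),box(40,205,185,280)
    else: R,S=box(135,265,195,265),box(325,490,125,230)
    st('rack',R&(z>.057)&(z<.066),1)
    pinb=box(362,392,250,280) if n=='top' else box(145,173,208,240)
    st('pintop',pinb&(z>.096)&(z<.106)); st('pin collar',pinb&(z>.064)&(z<.072))
    pb=box(296,318,230,255) if n=='top' else box(225,247,200,230)
    st('punch',pb&(z>.107)&(z<.118)); 
    ab=box(325,360,235,270) if n=='top' else box(184,212,202,235)
    st('awl',ab&(z>.085)&(z<.11))
    st('base',S&(z>.040)&(z<.048),1); st('plate',S&(z>.052)&(z<.058),1)
    st('bar',S&(z>.098)&(z<.106)&((u>150) if n=='top' else (u<390)),1)
    st('peg',S&(z>.125)&(z<.137)&((u>150) if n=='top' else (u<390)))
    st('headtop',S&(z>.13)&(z<.15)&((u<150) if n=='top' else (u>390)))
for n,c in cs.items():
    a=(40,180,170,110) if n=='top' else (320,120,170,115)
    im=c['pixels'][a[1]:a[1]+a[3],a[0]:a[0]+a[2],::-1]
    im=cv2.resize(im,None,fx=4.6,fy=2.7 and 4.6/1,interpolation=cv2.INTER_CUBIC)[:560]
    cs[n]=cv2.resize(im,(790,im.shape[0]))
cv2.imwrite('pics/top_crop.png',cs['top']); cv2.imwrite('pics/scene_crop.png',cs['scene'])
```

```text
scene
rack 2360 med [ 0.5024 -0.2166  0.0612] mid [ 0.494  -0.2231  0.0615] ext [0.0977 0.216  0.0089]
   rect mm ((493.31378173828125, -222.78021240234375), (210.72711181640625, 64.8066635131836), 80.23095703125)
pintop 129 med [ 0.4836 -0.2912  0.0989] mid [ 0.482  -0.2916  0.0991] ext [0.0264 0.0239 0.0059]
pin collar 84 med [ 0.4914 -0.2869  0.0665] mid [ 0.4782 -0.2901  0.068 ] ext [0.0404 0.0327 0.0077]
punch 52 med [ 0.5071 -0.1533  0.1106] mid [ 0.5063 -0.1537  0.1101] ext [0.0159 0.0149 0.0057]
awl 356 med [ 0.5016 -0.2224  0.0986] mid [ 0.4951 -0.2225  0.0949] ext [0.0386 0.0398 0.0188]
base 2641 med [0.5223 0.1865 0.0433] mid [0.4866 0.2223 0.044 ] ext [0.1376 0.2836 0.008 ]
   rect mm ((486.23638916015625, 224.73052978515625), (282.1136474609375, 124.19710540771484), 86.61445617675781)
plate 1325 med [0.4979 0.2313 0.0542] mid [0.4921 0.2281 0.055 ] ext [0.0671 0.2442 0.006 ]
   rect mm ((492.0663757324219, 228.11502075195312), (244.24591064453125, 67.04550170898438), 89.94342041015625)
bar 326 med [0.5095 0.1208 0.1025] mid [0.5151 0.1202 0.102 ] ext [0.0942 0.0359 0.007
[... 990 characters left out ...]
 rect mm ((483.4178466796875, 221.8022003173828), (281.5606689453125, 120.60038757324219), 86.35028076171875)
plate 2016 med [0.4859 0.2147 0.0543] mid [0.4887 0.2246 0.055 ] ext [0.0645 0.243  0.006 ]
   rect mm ((488.7095031738281, 224.60934448242188), (64.4269790649414, 243.01937866210938), 0.023438600823283195)
bar 396 med [0.5036 0.1181 0.1025] mid [0.5113 0.1182 0.102 ] ext [0.0944 0.0395 0.0079]
   rect mm ((510.8813781738281, 118.90150451660156), (95.82878112792969, 23.422365188598633), 13.861659049987793)
peg 23 med [0.5393 0.1258 0.1322] mid [0.5395 0.1272 0.1314] ext [0.0079 0.0092 0.006 ]
headtop 427 med [0.4871 0.302  0.1373] mid [0.4867 0.3044 0.1374] ext [0.0462 0.0434 0.0148]
```

View pics/top_crop.png

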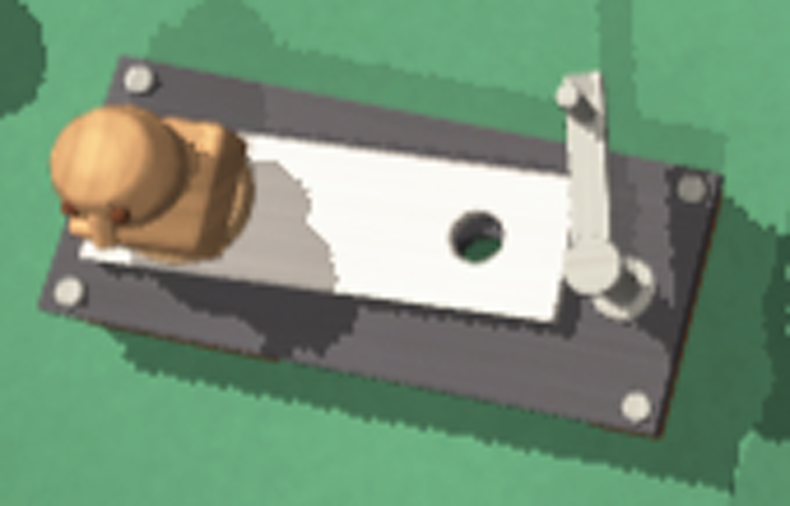

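The crop shows the plate hole at crop (477,237), full-image pixel about (142.6,231.5), and the peg at (570,95). The two cameras differ by about 3 mm, so I'll average them. Next I'll locate the hole in both views.

Run:
```python
from h import *
out=[]
for n,(u0,v0) in (('top',(142.6,231.5)),('scene',(391,184))):
    c=pickle.load(open('pics/%s0.pkl'%n,'rb')); g=cv2.cvtColor(c['pixels'],cv2.COLOR_RGB2GRAY)
    x,y=int(u0)-14,int(v0)-14; s=cv2.resize(g[y:y+28,x:x+28],None,fx=8,fy=8,interpolation=cv2.INTER_CUBIC)
    m=(s<165).astype(np.uint8); k,l,st,ce=cv2.connectedComponentsWithStats(m)
    i=l[112,112]; print(n,i,st[i]/8); cnt,_=cv2.findContours((l==i).astype(np.uint8),0,1)
    e=cv2.fitEllipse(cv2.convexHull(max(cnt,key=len))); u,v=e[0][0]/8-.44+x,e[0][1]/8-.44+y
    f=210/np.tan(np.radians(c['fov_y'])/2); d=c['R'].T@np.array([(u-c['cx'])/f,(v-c['cy'])/f,1]); o=-c['R'].T@c['t']
    X=o+d*(.055-o[2])/d[2]; out.append(X); print('px',u,v,'axes',np.array(e[1])/8,'X',X.round(4))
H=np.mean(out,0); a=np.radians(86.5); C=np.array([.4848,.2233]); S=C-.045*np.array([np.cos(a),np.sin(a)])
ex=np.array([np.sin(a),-np.cos(a)]); ey=np.array([np.cos(a),np.sin(a)])
print('stand',S,'hole in stand',(H[:2]-S)@ex,(H[:2]-S)@ey,'mid',S+ex*((H[:2]-S)@ex)/2)
o=manip.get_obs(); r=Ro.from_quat(o['tcp_rot']).as_matrix()
print('to above pin (tool cm):',r.T@(np.array([.481,-.293,.16])-o['position'])*100, r.round(3).tolist())
```

```text
top 1 [  8.875   9.     11.5    11.25  810.   ]
px 142.1277728652954 231.06049304962158 axes [11.0087347  11.83131504] X [0.4894 0.1759 0.055 ]
scene 2 [   0.       9.625   28.      18.375 2012.375]
px 390.34042793273926 190.70951133728028 axes [19.81391716 30.9963913 ] X [0.5089 0.17   0.055 ]
stand [0.48205282 0.17838393] hole in stand 0.017365423385843612 -0.004379962928725392 mid [0.49071933 0.17785387]
to above pin (tool cm): [ 38.79309185 -21.61231135   7.07250934] [[0.965, 0.261, -0.001], [0.261, -0.965, 0.002], [-0.0, -0.002, -1.0]]
```

play_rows:
  series: [38.8, -21.6, 7.1, 0, 0, -65, 1, 38.8, -21.6, 7.1, 0, 0, -65, 1, 38.8, -21.6, 7.1, 0, 0, -65, 1, 38.8, -21.6, 7.1, 0, 0, -65, 1, 38.8, -21.6, 7.1, 0, 0, -65, 1, 38.8, -21.6, 7.1, 0, 0, -65, 1, 38.8, -21.6, 7.1, 0, 0, -65, 1, 38.8, -21.6, 7.1, 0, 0, -65, 1, 38.8, -21.6, 7.1, 0, 0, -65, 1, 38.8, -21.6, 7.1, 0, 0, -65, 1]

```text
time: 1.35
position: [0.4799, -0.2957, 0.1603]
tcp_rot: [0.766, 0.642, -0.001, 0.0]
ft_force: [0.1, -0.3, 0.4]
gripper_width: 1.0
grip_force: 0.0
```

```bash
cat > look.py <<'E'
import sys
from h import *
o=manip.get_obs(); r=Ro.from_quat(o['tcp_rot']).as_matrix()
print(o['time'],o['position'].round(4),'yaw_y',np.degrees(np.arctan2(r[1,1],r[0,1])).round(2),r[:,2].round(4),o['ft_force'].round(2),o['gripper_width'],o['grip_force'],o['joints'].round(2))
if len(sys.argv)>2:
    tag=sys.argv[1]; X=np.array(eval(sys.argv[2])); ims=[]
    for n in('top','scene'):
        c=cap(n,n+tag); u,v=proj(c,X); print(n,u,v); M=np.float32([[5,0,195-5*u],[0,5,290-5*v]])
        ims.append(cv2.warpAffine(c['pixels'][:,:,::-1].copy(),M,(390,580),flags=cv2.INTER_CUBIC))
        cv2.circle(ims[-1],(195,290),3,(0,0,255),1)
    cv2.imwrite('pics/%s_v.png'%tag,np.hstack(ims))
E
python3 look.py a '[.481,-.293,.1]'
```

```text
1.35 [ 0.4799 -0.2957  0.1603] yaw_y -10.06 [-7.e-04 -8.e-04 -1.e+00] [ 0.14 -0.33  0.41] 1.0000970204665505 0.0 [ 0.8   0.32 -0.37  1.63  0.13  1.21  0.22]
top 376.82156829102524 264.0785324987272
scene 156.3395827989756 218.36465195126226
```

View pics/a_v.png

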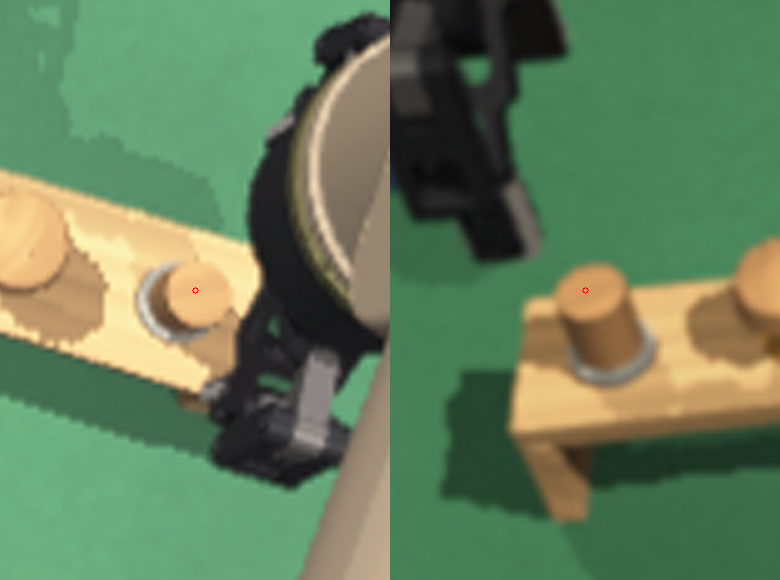

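The pin-top marker falls within about 1 mm of the handle-top centre in both views: (198,297) in the left half and (592,290) in the right. The fingers are open and clear, so I'll descend.

play_rows:
  series: [0.3, 0.1, 3, 0, 0, 0, 1, 0.3, 0.1, 6, 0, 0, 0, 1, 0.3, 0.1, 8, 0, 0, 0, 1, 0.3, 0.1, 9.2, 0, 0, 0, 1, 0.3, 0.1, 9.2, 0, 0, 0, 1, 0.3, 0.1, 9.2, 0, 0, 0, -1, 0.3, 0.1, 9.2, 0, 0, 0, -1, 0.3, 0.1, 9.2, 0, 0, 0, -1, 0.3, 0.1, 9.2, 0, 0, 0, -1, 0.3, 0.1, 9.2, 0, 0, 0, -1]

```text
time: 2.7
position: [0.4828, -0.291, 0.069]
tcp_rot: [0.765, 0.644, -0.0, 0.0]
ft_force: [-2.2, 1.5, 5.7]
gripper_width: 0.287
grip_force: 58.6
```

```bash
python3 look.py
```

```text
2.7 [ 0.4828 -0.291   0.069 ] yaw_y -9.89 [ 2.e-04 -4.e-04 -1.e+00] [-2.17  1.5   5.66] 0.287091290229499 58.613696694374084 [ 0.78  0.41 -0.36  1.73  0.17  1.03  0.18]
```

play_rows:
  series: [0, 0, -2, 0, 0, 0, -1, 0, 0, -5, 0, 0, 0, -1, 0, 0, -8, 0, 0, 0, -1, 0, 0, -11, 0, 0, 0, -1, 0, 0, -13.2, 0, 0, 0, -1, 0, 0, -13.2, 0, 0, 0, -1]

```text
time: 3.45
position: [0.4837, -0.2912, 0.2019]
tcp_rot: [0.765, 0.644, 0.001, 0.002]
ft_force: [-0.4, 0.7, -3.1]
gripper_width: 0.283
grip_force: 59.0
```

```bash
cat > go.py <<'E'
import sys
from h import *
o=manip.get_obs(); r=Ro.from_quat(o['tcp_rot']).as_matrix()
X=np.array(eval(sys.argv[1])); print((r.T@(X-o['position'])*100).round(2))
E
python3 look.py b '[.483,-.291,.2]'; python3 go.py '[.4863,.178,.2]'
```

```text
3.45 [ 0.4837 -0.2912  0.2019] yaw_y -9.88 [ 0.0029 -0.0017 -1.    ] [-0.37  0.75 -3.09] 0.28313483550742735 58.983389139175415 [ 0.79  0.29 -0.38  1.58  0.11  1.29  0.22]
top 390.8100522887623 256.0800631186078
scene 142.37321040670398 179.81989134351102
[ 4.624e+01 -7.660e+00 -4.000e-02]
```

play_rows:
  series: [46.2, -7.7, 0, 0, 0, -6, -1, 46.2, -7.7, 0, 0, 0, -6, -1, 46.2, -7.7, 0, 0, 0, -6, -1, 46.2, -7.7, 0, 0, 0, -6, -1, 46.2, -7.7, 0, 0, 0, -6, -1, 46.2, -7.7, 0, 0, 0, -6, -1, 46.2, -7.7, 0, 0, 0, -6, -1, 46.2, -7.7, 0, 0, 0, -6, -1, 46.2, -7.7, 0, 0, 0, -6, -1, 46.2, -7.7, 0, 0, 0, -6, -1]

```text
time: 4.8
position: [0.4858, 0.1764, 0.1991]
tcp_rot: [0.731, 0.683, -0.001, -0.0]
ft_force: [-0.3, -1.1, -1.9]
gripper_width: 0.287
grip_force: 59.1
```

```bash
python3 look.py c '[.4863,.178,.146]'; python3 go.py '[.4863,.178,.14]'
```

```text
4.8 [0.4858 0.1764 0.1991] yaw_y -3.92 [-1.9e-03 -8.0e-04 -1.0e+00] [-0.26 -1.12 -1.91] 0.28681690982590313 59.10028874874115 [ 0.21  0.24 -0.73  1.69  0.17  1.28 -0.62]
top 126.29301716693118 223.21474991509166
scene 397.9149194118129 149.41565066493547
[ 0.23 -0.01  5.96]
```

View pics/c_v.png

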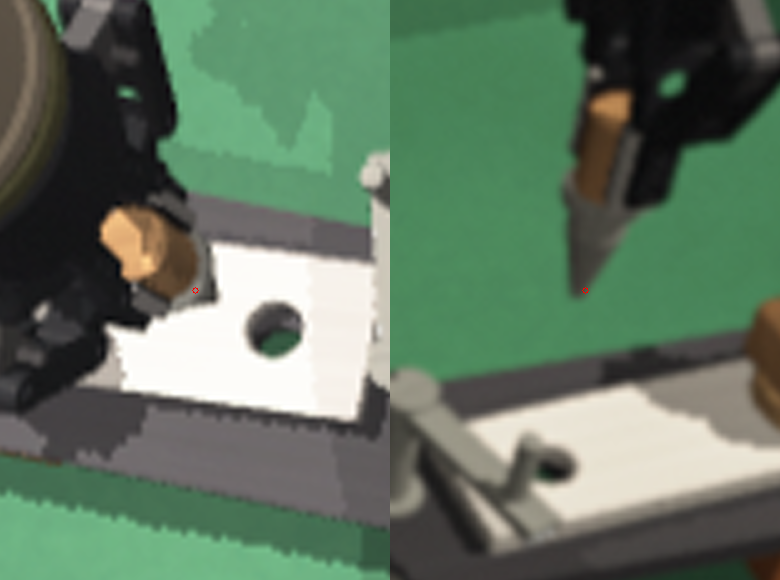

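The pin hangs tip-down with its tip at (576,296) in the scene half, about 2 mm from the marker. The plate hole is at (275,328) in the top half. I'll lower with a small shift.

play_rows:
  series: [0.3, 0, 3, 0, 0, 0, -1, 0.3, 0, 6, 0, 0, 0, -1, 0.3, 0, 8, 0, 0, 0, -1, 0.3, 0, 9, 0, 0, 0, -1, 0.3, 0, 9.5, 0, 0, 0, -1, 0.3, 0, 9.8, 0, 0, 0, -1, 0.3, 0, 9.8, 0, 0, 0, -1]

```text
time: 5.78
position: [0.4867, 0.1805, 0.1027]
tcp_rot: [0.731, 0.683, 0.0, 0.0]
ft_force: [0.2, 0.5, -1.6]
gripper_width: 0.283
grip_force: 59.1
```

```bash
python3 look.py d '[.4863,.178,.055]'
```

```text
5.775 [0.4867 0.1805 0.1027] yaw_y -3.89 [ 8.e-04  2.e-04 -1.e+00] [ 0.19  0.5  -1.63] 0.2833458825677081 59.12876307964325 [ 0.17  0.34 -0.7   1.8   0.25  1.08 -0.69]
top 140.81594193191663 232.38553096371837
scene 388.898437847244 182.43665773418286
```

View pics/d_v.png

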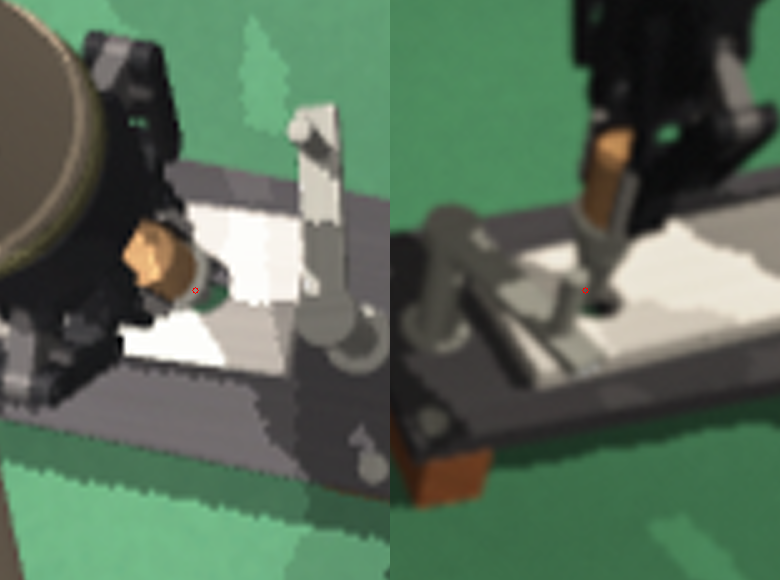

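The tip has entered the plate hole with no contact force: tip about (597,290), hole about (600,303) in the scene half. I'll continue gently.

play_rows:
  series: [-0.2, 0, 0.5, 0, 0, 0, -1, -0.2, 0, 1.0, 0, 0, 0, -1, -0.2, 0, 1.3, 0, 0, 0, -1, -0.2, 0, 1.6, 0, 0, 0, -1, -0.2, 0, 1.6, 0, 0, 0, -1]

```text
time: 6.5
position: [0.4867, 0.1789, 0.0864]
tcp_rot: [0.731, 0.683, 0.001, 0.0]
ft_force: [2.7, 2.5, -2.9]
gripper_width: 0.285
grip_force: 58.9
```

play_rows:
  series: [0.1, 0.1, 0, 0, 0, 0, -1, 0.1, 0.1, 0.1, 0, 0, 0, -1, 0.1, 0.1, 0.2, 0, 0, 0, -1, 0.1, 0.1, 0.2, 0, 0, 0, -1]

```text
time: 7.0
position: [0.4873, 0.1794, 0.0843]
tcp_rot: [0.731, 0.683, -0.0, -0.0]
ft_force: [0.8, 0.6, -0.3]
gripper_width: 0.28
grip_force: 59.0
```

play_rows:
  series: [0, 0, 0.1, 0, 0, 0, -1, 0, 0, 0.2, 0, 0, 0, -1, 0, 0, 0.2, 0, 0, 0, -1]

```text
time: 7.38
position: [0.4876, 0.1796, 0.0825]
tcp_rot: [0.731, 0.683, 0.0, 0.0]
ft_force: [2.1, 1.3, -0.2]
gripper_width: 0.287
grip_force: 59.0
```

play_rows:
  series: [0, 0, 0, 0, 0, 0, -0.3, 0, 0, 0, 0, 0, 0, -0.1, 0, 0, 0, 0, 0, 0, 0.2, 0, 0, 0, 0, 0, 0, 0.2, 0, 0, -2, 0, 0, 0, 0.2, 0, 0, -4, 0, 0, 0, 0.2, 0, 0, -7, 0, 0, 0, 0.2, 0, 0, -10, 0, 0, 0, -1, -12, 0, -10, 0, 0, 0, -1, -12, 0, -10, 0, 0, 0, -1]

```text
time: 8.62
position: [0.4791, 0.0586, 0.1827]
tcp_rot: [0.73, 0.683, 0.0, 0.0]
ft_force: [0.5, -1.7, 0.0]
gripper_width: 0.001
grip_force: 0.0
```

```bash
python3 look.py e '[.4863,.178,.113]'
```

```text
8.625 [0.4791 0.0586 0.1827] yaw_y -3.79 [ 0.001  0.    -1.   ] [ 0.54 -1.68  0.04] 0.0008527888673103399 0.0 [ 0.42  0.16 -0.67  1.8   0.11  1.22 -0.34]
top 131.92939615343542 226.77395017459682
scene 394.4655674577914 162.04819191091883
```

View pics/e_v.png

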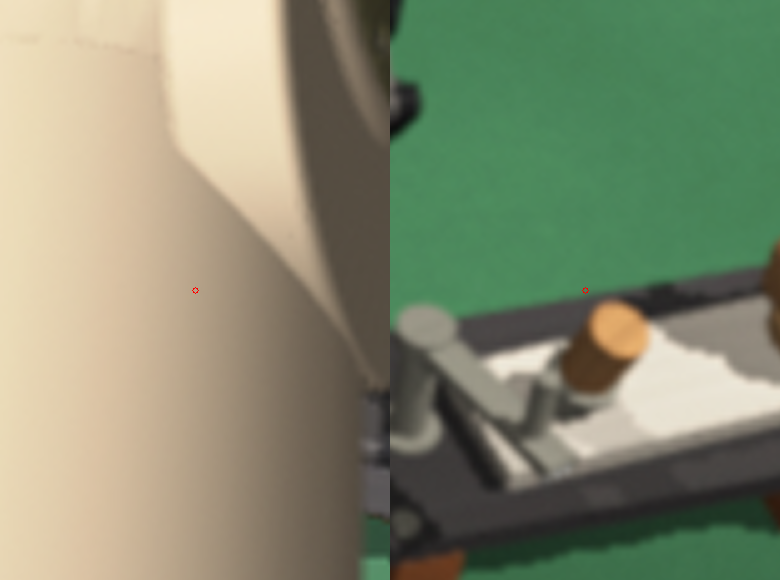

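The pin stands in the hole with its top leaning, centre at (620,330) in the scene half; the arm blocks the top camera. I'll measure the lean from depth.

Run:
```python
from h import *
c=pickle.load(open('pics/scenee.pkl','rb')); W=world(c)
u0=394.5+(620-585)/5; v0=162+(330-290)/5
v,u=np.mgrid[:420,:560]; px=c['pixels'].astype(int)
m=(abs(u-u0)<9)&(abs(v-v0)<9)&(px[...,0]-px[...,2]>70)&(px[...,0]>180)
p=W[m]; print(m.sum(),np.median(p,0),p.min(0),p.max(0))
A=np.c_[p[:,:2]-p[:,:2].mean(0),np.ones(len(p))]; k=np.linalg.lstsq(A,p[:,2],rcond=None)[0]; print('slopes',k)
n=np.array([-k[0],-k[1],1]); n/=np.linalg.norm(n); T=p.mean(0); print('normal',n,'tilt',np.degrees(np.arccos(n[2])),'tip',T-.085*n)
```

```text
84 [0.50575844 0.18622242 0.10505256] [0.49455923 0.17434356 0.10073271] [0.51738774 0.19828078 0.10948165]
slopes [-0.27480127 -0.1625299   0.10520228]
normal [0.26178297 0.15483029 0.9526265 ] tilt 17.70659027606304 tip [0.48299105 0.17310602 0.02422902]
```

```bash
python3 go.py '[.488,.179,.125]'
```

```text
[12.73 -0.1   5.66]
```

play_rows:
  series: [6, 0, 0, 0, 0, 0, -1, 12, 0, 0, 0, 0, 0, -1, 12, 0, 3, 0, 0, 0, -1, 12, 0, 5.5, 0, 0, 0, -1, 12, 0.1, 6.2, 0, 0, 0, -1, 12, 0.1, 6.6, 0, 0, 0, -1, 12, 0.1, 6.6, 0, 0, 0, -1]

```text
time: 9.6
position: [0.4887, 0.1795, 0.117]
tcp_rot: [0.731, 0.683, 0.0, 0.0]
ft_force: [-0.3, -0.2, 0.6]
gripper_width: -0.001
grip_force: 0.0
```

play_rows:
  series: [0, 0, 0.3, 0, 0, 0, -1, 0, 0, 0.6, 0, 0, 0, -1, 0, 0, 0.8, 0, 0, 0, -1, 0, -0.05, 1.0, 0, 0, 0, -1, 0, -0.05, 1.0, 0, 0, 0, -1]

```text
time: 10.22
position: [0.488, 0.1795, 0.1065]
tcp_rot: [0.731, 0.683, 0.0, 0.0]
ft_force: [0.1, 0.6, 3.2]
gripper_width: 0.001
grip_force: 1.8
```

play_rows:
  series: [0, 0, 0.1, 0, 0, 0, -1, 0, -0.05, 0.2, 0, 0, 0, -1, 0, -0.1, 0.3, 0, 0, 0, -1, 0, -0.15, 0.4, 0, 0, 0, -1, 0, -0.15, 0.4, 0, 0, 0, -1]

```text
time: 10.85
position: [0.4873, 0.18, 0.1035]
tcp_rot: [0.731, 0.683, 0.001, 0.001]
ft_force: [0.3, 0.0, 10.4]
gripper_width: 0.002
grip_force: 5.4
```

```bash
python3 look.py f '[.4863,.178,.1]'
```

```text
10.85 [0.4873 0.18   0.1035] yaw_y -3.88 [ 2.4e-03  6.0e-04 -1.0e+00] [ 0.3   0.05 10.4 ] 0.0016366539276994462 5.423805266618729 [ 0.19  0.35 -0.72  1.8   0.26  1.08 -0.69]
top 134.02804445708955 228.099182137327
scene 393.1652205539601 166.8104446806267
```

View pics/f_v.png

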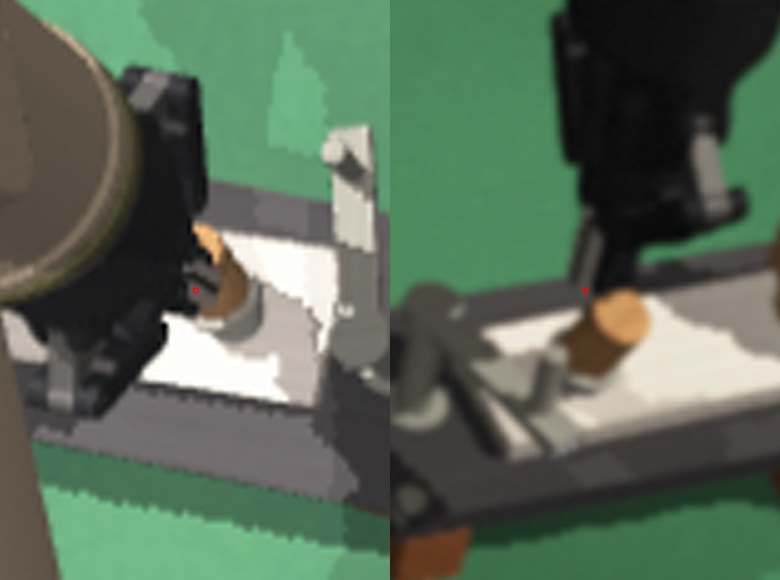

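The fingertips press on the upper rear edge of the handle top, which still leans at (622,318) in the scene half. I'll quantify the tilt.

```bash
cat > tilt.py <<'E'
import sys
from h import *
def tilt(c,X0):
    W=world(c); u0,v0=proj(c,X0); v,u=np.mgrid[:420,:560]; px=c['pixels'].astype(int)
    m=(np.hypot(W[...,0]-X0[0],W[...,1]-X0[1])<.032)&(px[...,0]-px[...,2]>50)&(px[...,0]>185)&(W[...,2]>.08)&(c['depth']>0)
    p=W[m]; print('n',m.sum())
    if m.sum()<15: return
    A=np.c_[p[:,:2]-p[:,:2].mean(0),np.ones(len(p))]; k=np.linalg.lstsq(A,p[:,2],rcond=None)[0]
    n=np.array([-k[0],-k[1],1]); n/=np.linalg.norm(n); T=(p.min(0)+p.max(0))/2
    print('normal',n.round(3),'tilt',np.degrees(np.arccos(n[2])).round(1),'top mid',T.round(4),'ext',np.ptp(p,axis=0).round(4),'tip',(T-.085*n).round(4))
if __name__=='__main__':
    for n in sys.argv[2:]: print(n); tilt(manip.capture(n),np.array(eval(sys.argv[1])))
E
python3 - <<'E'
from tilt import *
for k in 'ef': tilt(pickle.load(open('pics/scene%s.pkl'%k,'rb')),np.array([.503,.184,.105]))
E
```

```text
n 84
normal [0.267 0.157 0.951] tilt 18.1 top mid [0.506  0.1863 0.1051] ext [0.0228 0.0239 0.0088] tip [0.4833 0.1729 0.0243]
n 194
normal [-0.821 -0.566  0.077] tilt 85.6 top mid [0.5139 0.1945 0.2571] ext [0.0374 0.043  0.3254] tip [0.5837 0.2425 0.2505]
```

```bash
sed -i 's/(W\[...,2\]>.08)/(W[...,2]>.085)\&(W[...,2]<.118)/' tilt.py
python3 - <<'E'
from tilt import *
for k in 'ef': tilt(pickle.load(open('pics/scene%s.pkl'%k,'rb')),np.array([.503,.184,.105]))
E
```

```text
n 84
normal [0.267 0.157 0.951] tilt 18.1 top mid [0.506  0.1863 0.1051] ext [0.0228 0.0239 0.0088] tip [0.4833 0.1729 0.0243]
n 74
normal [0.245 0.178 0.953] tilt 17.6 top mid [0.5057 0.1874 0.0986] ext [0.021  0.0235 0.0085] tip [0.4849 0.1722 0.0176]
```

play_rows:
  series: [0, -0.05, 0.1, 0, 0, 0, -1, 0, -0.1, 0.2, 0, 0, 0, -1, 0, -0.15, 0.3, 0, 0, 0, -1, 0, -0.2, 0.4, 0, 0, 0, -1, 0, -0.2, 0.4, 0, 0, 0, -1]

```text
time: 11.58
position: [0.4873, 0.1811, 0.1019]
tcp_rot: [0.731, 0.683, 0.003, 0.002]
ft_force: [-0.8, -0.8, 24.7]
gripper_width: -0.002
grip_force: 12.5
```

```bash
python3 tilt.py '[.503,.184,.1]' scene
```

```text
scene
n 70
normal [0.302 0.169 0.938] tilt 20.2 top mid [0.5046 0.1887 0.0967] ext [0.0197 0.0216 0.0088] tip [0.479  0.1743 0.017 ]
```

play_rows:
  series: [0, -0.1, 0.1, 0, 0, 0, -1, 0, -0.2, 0.15, 0, 0, 0, -1, 0, -0.3, 0.2, 0, 0, 0, -1, 0, -0.3, 0.2, 0, 0, 0, -1]

```text
time: 12.12
position: [0.4847, 0.1819, 0.1005]
tcp_rot: [0.731, 0.683, 0.004, 0.002]
ft_force: [-2.2, -0.0, 30.2]
gripper_width: -0.003
grip_force: 14.5
```

```bash
python3 tilt.py '[.503,.184,.1]' scene
```

```text
scene
n 73
normal [0.24  0.195 0.951] tilt 18.0 top mid [0.5028 0.1886 0.0961] ext [0.0215 0.0232 0.0085] tip [0.4824 0.172  0.0153]
```

play_rows:
  series: [-0.15, -0.1, 0, 0, 0, 0, -1, -0.3, -0.2, 0.05, 0, 0, 0, -1, -0.5, -0.3, 0.1, 0, 0, 0, -1, -0.6, -0.4, 0.15, 0, 0, 0, -1, -0.6, -0.4, 0.2, 0, 0, 0, -1]

```text
time: 12.8
position: [0.4778, 0.1749, 0.0964]
tcp_rot: [0.731, 0.683, 0.001, 0.001]
ft_force: [-6.9, -2.0, 24.7]
gripper_width: -0.002
grip_force: 12.2
```

```bash
python3 tilt.py '[.503,.184,.1]' scene; python3 look.py
```

```text
scene
n 62
normal [0.169 0.059 0.984] tilt 10.3 top mid [0.4953 0.182  0.0935] ext [0.0178 0.0222 0.0063] tip [0.481  0.177  0.0099]
12.85 [0.4778 0.175  0.0965] yaw_y -3.86 [ 2.6e-03  5.0e-04 -1.0e+00] [-6.51 -1.43 22.86] -0.0003010201350647565 11.411686800420284 [ 0.2   0.33 -0.72  1.84  0.25  1.06 -0.69]
```

play_rows:
  series: [0, -0.1, 0.1, 0, 0, 0, -1, 0, -0.15, 0.2, 0, 0, 0, -1, 0, -0.2, 0.3, 0, 0, 0, -1, 0, -0.2, 0.35, 0, 0, 0, -1, 0, -0.2, 0.35, 0, 0, 0, -1]

```text
time: 13.48
position: [0.4765, 0.1757, 0.0952]
tcp_rot: [0.73, 0.683, 0.002, 0.002]
ft_force: [-13.8, -4.3, 44.5]
gripper_width: -0.005
grip_force: 21.9
```

```bash
python3 tilt.py '[.495,.181,.1]' scene
```

```text
scene
n 56
normal [0.067 0.089 0.994] tilt 6.4 top mid [0.4938 0.1831 0.0928] ext [0.0176 0.0222 0.0062] tip [0.4881 0.1755 0.0083]
```

The finger is now at the rear rim, so I'll lift, recentre and press again.

play_rows:
  series: [0, 0, -0.6, 0, 0, 0, -1, 0, 0, -1.5, 0, 0, 0, -1, 0.2, 1.0, -1.5, 0, 0, 0, -1, 0.2, 1.0, -1.5, 0, 0, 0, -1]

```text
time: 14.02
position: [0.4857, 0.1754, 0.1053]
tcp_rot: [0.731, 0.682, -0.0, -0.0]
ft_force: [0.3, 0.3, -0.6]
gripper_width: -0.002
grip_force: 0.0
```

```bash
python3 look.py; python3 tilt.py '[.493,.181,.1]' scene; python3 go.py '[.486,.178,.098]'
```

```text
14.025 [0.4857 0.1754 0.1053] yaw_y -3.93 [-5.e-04  3.e-04 -1.e+00] [ 0.32  0.28 -0.58] -0.0017253531550177675 0.0 [ 0.2   0.34 -0.72  1.81  0.25  1.09 -0.68]
scene
n 51
normal [0.128 0.091 0.988] tilt 9.0 top mid [0.4935 0.1822 0.0933] ext [0.0162 0.0205 0.0055] tip [0.4826 0.1745 0.0094]
[0.26 0.07 0.72]
```

play_rows:
  series: [0.2, -0.2, 0.7, 0, 0, 0, -1, 0.2, -0.2, 1.0, 0, 0, 0, -1, 0.2, -0.25, 1.2, 0, 0, 0, -1, 0.2, -0.3, 1.4, 0, 0, 0, -1, 0.2, -0.3, 1.5, 0, 0, 0, -1, 0.2, -0.3, 1.5, 0, 0, 0, -1]

```text
time: 14.82
position: [0.4829, 0.1791, 0.0951]
tcp_rot: [0.73, 0.683, 0.001, 0.001]
ft_force: [-16.8, -5.8, 45.9]
gripper_width: 0.001
grip_force: 22.9
```

```bash
python3 tilt.py '[.493,.181,.1]' scene
```

```text
scene
n 30
normal [0.166 0.09  0.982] tilt 10.9 top mid [0.496  0.1847 0.0917] ext [0.0134 0.018  0.0042] tip [0.4819 0.177  0.0082]
```

The pin pushes the finger toward −x, so it wants to right itself but friction holds it. I'll drag while pressing.

play_rows:
  series: [-0.1, -0.15, -0.05, 0, 0, 0, -1, -0.15, -0.3, -0.1, 0, 0, 0, -1, -0.2, -0.45, -0.1, 0, 0, 0, -1, -0.3, -0.6, -0.1, 0, 0, 0, -1, -0.3, -0.6, -0.1, 0, 0, 0, -1]

```text
time: 15.5
position: [0.4758, 0.1764, 0.0932]
tcp_rot: [0.73, 0.683, 0.001, 0.0]
ft_force: [-6.8, -0.4, 16.2]
gripper_width: 0.003
grip_force: 8.5
```

```bash
python3 tilt.py '[.490,.181,.1]' scene
```

```text
scene
n 17
normal [-0.138 -0.001  0.99 ] tilt 7.9 top mid [0.4914 0.1851 0.0917] ext [0.0075 0.0138 0.004 ] tip [0.5031 0.1852 0.0075]
```

play_rows:
  series: [0.1, 0.1, 0.1, 0, 0, 0, -1, 0.1, 0.1, 0.2, 0, 0, 0, -1, 0.1, 0.1, 0.2, 0, 0, 0, -1]

```text
time: 15.92
position: [0.4769, 0.1771, 0.0932]
tcp_rot: [0.73, 0.683, 0.0, 0.001]
ft_force: [-16.3, -5.7, 40.0]
gripper_width: -0.0
grip_force: 20.5
```

play_rows:
  series: [0, 0, -2, 0, 0, 0, -1, 0, 0, -5, 0, 0, 0, -1, -3, -5, -9, 0, 0, 0, -1, -6, -10, -9, 0, 0, 0, -1, -8, -10, -9, 0, 0, 0, -1, -8, -10, -9, 0, 0, 0, -1]

```text
time: 16.68
position: [0.3714, 0.1014, 0.1798]
tcp_rot: [0.732, 0.682, -0.0, 0.001]
ft_force: [0.4, 0.7, -0.7]
gripper_width: -0.004
grip_force: 0.0
```

```bash
python3 look.py g '[.482,.178,.09]'; python3 tilt.py '[.485,.18,.09]' scene top
```

```text
16.675 [0.3714 0.1014 0.1798] yaw_y -4.05 [ 0.0011 -0.0019 -1.    ] [ 0.4   0.66 -0.7 ] -0.0035387775006326893 0.0 [ 0.43 -0.1  -0.72  2.01 -0.07  1.2  -0.34]
top 135.138197284273 231.23240146092974
scene 391.22189991116977 169.00197526348148
scene
n 8
top
n 118
normal [0.006 0.062 0.998] tilt 3.6 top mid [0.4816 0.1767 0.0919] ext [0.0234 0.0236 0.0083] tip [0.481  0.1714 0.0071]
```

View pics/g_v.png

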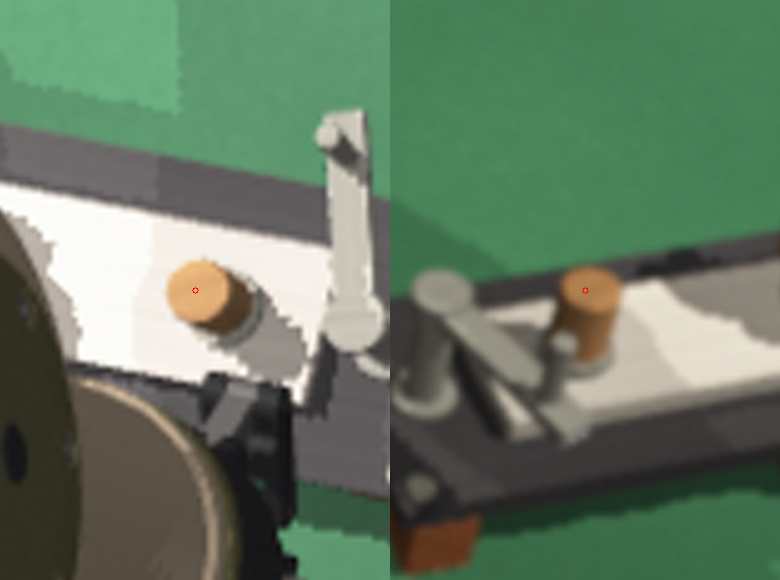

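The pin is upright: the top centre matches the marker in both halves, (200,290) and (588,288), and the collar is on the plate. The peg is at (328,133) in the top half. Next is the keeper.

```bash
cat > keep.py <<'E'
from h import *
a=np.radians(86.5); S=np.array([.482,.1784]); ex=np.array([np.sin(a),-np.cos(a)]); ey=np.array([np.cos(a),np.sin(a)])
w=lambda p,z:np.r_[S+ex*p[0]+ey*p[1],z]
n=np.array([-.81,.59]); peg=lambda t:np.array([.066*np.sin(t),.066*np.cos(t)-.066])
E
python3 - <<'E'
from keep import *
from tilt import tilt
c=pickle.load(open('pics/topg.pkl','rb')); W=world(c); z=W[...,2]
m=(np.hypot(W[...,0]-.481,W[...,1]-.177)<.011)&(z>.085)
p=W[m]; k=np.linalg.lstsq(np.c_[p[:,:2]-p[:,:2].mean(0),np.ones(len(p))],p[:,2],rcond=None)[0]; print('top z,slopes',np.median(p[:,2]),k)
m=(np.hypot(W[...,0]-.54,W[...,1]-.127)<.025)&(z>.122)&(z<.14); print('peg top cam',np.median(W[m],0), m.sum())
o=manip.get_obs(); r=Ro.from_quat(o['tcp_rot']).as_matrix()
X=w(peg(1.26)-.035*n,.18); print('peg',w(peg(1.26),.13),'start',X,(r.T@(X-o['position'])*100).round(1))
E
```

```text
top z,slopes 0.09181447695844566 [0.02108744 0.00941775 0.09202536]
peg top cam [0.53962755 0.12577996 0.13150426] 27
peg [0.54192375 0.12883321 0.13      ] start [0.56896022 0.106491   0.18      ] [ 1.6 19.6 -0. ]
```

play_rows:
  series: [1.6, 19.6, 0, 0, 0, 36, -1, 1.6, 19.6, 0, 0, 0, 36, -1, 1.6, 19.6, 0, 0, 0, 36, -1, 1.6, 19.6, 0, 0, 0, 36, -1, 1.6, 19.6, 0, 0, 0, 36, -1, 1.6, 19.6, 3, 0, 0, 36, -1, 1.6, 19.6, 6.6, 0, 0, 36, -1, 1.6, 19.6, 6.6, 0, 0, 36, -1]

```text
time: 17.88
position: [0.566, 0.1057, 0.1116]
tcp_rot: [0.905, 0.425, -0.002, -0.001]
ft_force: [0.6, 0.1, 0.7]
gripper_width: 0.001
grip_force: 0.0
```

```bash
python3 look.py
python3 - <<'E'
from keep import *
o=manip.get_obs(); r=Ro.from_quat(o['tcp_rot']).as_matrix()
for t in np.linspace(1.26,0,9):
    print(round(t,2),(r.T@(w(peg(t)-.0195*n,.114)-o['position'])*100).round(1))
print((r.T@np.r_[ex*n[0]+ey*n[1],0]).round(2))
E
```

```text
17.875 [0.566  0.1057 0.1116] yaw_y -39.74 [-5.2e-03 -7.0e-04 -1.0e+00] [0.62 0.07 0.66] 0.0012577779707021893 0.0 [ 0.28  0.45 -0.67  1.64  0.3   1.16 -1.16]
1.26 [ 0.2 -1.4 -0.2]
1.1 [ 0.8 -2.3 -0.2]
0.94 [ 1.2 -3.2 -0.2]
0.79 [ 1.4 -4.2 -0.2]
0.63 [ 1.5 -5.3 -0.2]
0.47 [ 1.4 -6.3 -0.2]
0.31 [ 1.2 -7.3 -0.2]
0.16 [ 0.8 -8.3 -0.2]
0.0 [ 0.2 -9.2 -0.2]
[-0. -1.  0.]
```

play_rows:
  series: [0.2, -1.0, -0.1, 0, 0, 0, -1, 0.3, -1.5, -0.1, 0, 0, 0, -1, 0.6, -2.0, -0.1, 0, 0, 0, -1, 0.8, -2.4, -0.1, 0, 0, 0, -1, 1.0, -2.8, -0.1, 0, 0, 0, -1, 1.2, -3.2, -0.1, 0, 0, 0, -1, 1.3, -3.7, -0.1, 0, 0, 0, -1, 1.4, -4.2, -0.1, 0, 0, 0, -1, 1.5, -4.8, -0.1, 0, 0, 0, -1, 1.5, -5.3, -0.1, 0, 0, 0, -1]

```text
time: 19.12
position: [0.537, 0.1517, 0.1148]
tcp_rot: [0.906, 0.424, -0.0, -0.0]
ft_force: [1.4, 0.4, -0.2]
gripper_width: 0.003
grip_force: 0.5
```

```bash
python3 look.py;  python3 - <<'E'
from keep import *
c=cap('scene','sceneh'); W=world(c); z=W[...,2]
q=(W[...,:2]-S-[.0015,.0015]); x=q@ex; y=q@ey; m=(z>.094)&(z<.106)&(np.hypot(x,y+.066)<.09)&(np.hypot(x,y+.066)>.03)
print(m.sum(),'bar angle',np.median(np.arctan2(x[m],y[m]+.066)))
E
```

```text
19.125 [0.537  0.1517 0.1148] yaw_y -39.86 [-2.e-04  1.e-04 -1.e+00] [ 1.39  0.42 -0.18] 0.003019413245663211 0.47159750014543533 [ 0.22  0.41 -0.7   1.69  0.29  1.14 -1.25]
136 bar angle 0.7446279109155766
```

play_rows:
  series: [0, -0.5, 0, 0, 0, 0, -1, -0.1, -1.0, 0, 0, 0, 0, -1, -0.2, -1.5, 0, 0, 0, 0, -1, -0.3, -2.0, 0, 0, 0, 0, -1, -0.5, -2.5, 0, 0, 0, 0, -1, -0.7, -3.0, 0, 0, 0, 0, -1, -1.0, -3.5, 0, 0, 0, 0, -1, -1.3, -3.9, 0, 0, 0, 0, -1, -1.4, -4.1, 0, 0, 0, 0, -1, -1.4, -4.1, 0, 0, 0, 0, -1]

```text
time: 20.42
position: [0.4968, 0.1667, 0.1148]
tcp_rot: [0.906, 0.424, -0.0, 0.0]
ft_force: [-0.0, 0.7, 0.1]
gripper_width: -0.003
grip_force: 0.0
```

```bash
cat > ang.py <<'E'
from keep import *
import sys
for cam,b in (('scene',.0015),('top',-.0015)):
    c=cap(cam,cam+sys.argv[1]); W=world(c); z=W[...,2]; q=W[...,:2]-S-b; x=q@ex; y=q@ey; r=np.hypot(x,y+.066)
    m=(z>.098)&(z<.106)&(r<.085)&(r>.025)&(abs(x)<.03); t=np.arctan2(x[m],y[m]+.066); print(cam,m.sum(),'bar',np.median(t) if m.any() else None)
    m=(z>.12)&(z<.136)&(np.hypot(x,y)<.03); print('peg',m.sum(),np.median(x[m]),np.median(y[m]),x[m].min(),x[m].max())
E
python3 ang.py i; python3 look.py
```

```text
scene 116 bar 0.06296435686213415
peg 34 0.023503603545804302 -0.016369957789183008 0.013527650880412889 0.028354426715193795
top 191 bar -0.027589944497203037
peg 55 0.004780751161024694 -0.011336313892471288 -0.004393871471700481 0.019610273107349988
20.525 [0.497  0.1668 0.1148] yaw_y -39.89 [-2.e-04  1.e-04 -1.e+00] [-0.26  0.24 -0.76] -0.0006733460789960526 0.0 [ 0.22  0.35 -0.73  1.78  0.25  1.11 -1.28]
```

Near the stop with no stop force yet. I'll push on, mostly toward the stop (stand −x), until a force shows.

play_rows:
  series: [-0.1, -0.2, 0, 0, 0, 0, -1, -0.2, -0.4, 0, 0, 0, 0, -1, -0.3, -0.5, 0, 0, 0, 0, -1, -0.3, -0.5, 0, 0, 0, 0, -1]

```text
time: 21.02
position: [0.4948, 0.1662, 0.1156]
tcp_rot: [0.906, 0.422, 0.003, 0.001]
ft_force: [13.3, -3.6, -4.7]
gripper_width: -0.001
grip_force: 5.8
```

play_rows:
  series: [0, 1.5, 0, 0, 0, 0, -1, 0, 4, 0, 0, 0, 0, -1, 0, 4, -4, 0, 0, 0, -1, -4, 8, -10, 0, 0, 0, -1, -10, 8, -10, 0, 0, 0, -1, -15, 8, -10, 0, 0, 0, -1, -20, 8, -10, 0, 0, 0, -1, -20, 8, -10, 0, 0, 0, -1]

```text
time: 22.02
position: [0.4229, -0.0416, 0.215]
tcp_rot: [0.907, 0.42, -0.001, 0.001]
ft_force: [0.4, 0.9, 0.1]
gripper_width: -0.003
grip_force: 0.0
```

```bash
python3 look.py j '[.482,.178,.09]'; python3 ang.py k
```

```text
22.025 [ 0.4229 -0.0416  0.215 ] yaw_y -40.3 [-7.0e-04 -1.6e-03 -1.0e+00] [0.35 0.89 0.07] -0.0034549251217763223 0.0 [ 0.66 -0.02 -0.63  1.88 -0.01  1.28 -0.66]
top 135.138197284273 231.23240146092974
scene 391.22189991116977 169.00197526348148
scene 180 bar 0.0520128320911078
peg 36 0.001991069881593334 -0.0015855056339058398 -0.002282373851536332 0.005475385085461732
top 0 bar None
  return _methods._mean(a, axis=axis, dtype=dtype,
  ret = ret.dtype.type(ret / rcount)
Traceback (most recent call last):
  File "ang.py", line 6, in <module>
    m=(z>.12)&(z<.136)&(np.hypot(x,y)<.03); print('peg',m.sum(),np.median(x[m]),np.median(y[m]),x[m].min(),x[m].max())
                                                                                                ~~~~~~~~^^
ValueError: zero-size array to reduction operation minimum which has no identity
```

View pics/j_v.png

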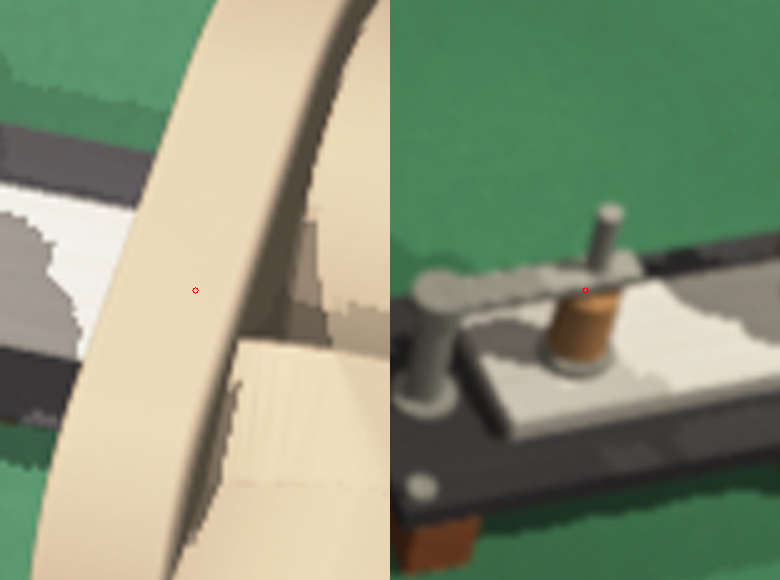

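The scene half shows the bar lying over the pin head, with the peg top at (610,212) and the collar flat on the plate. The bar stopped hard under 13 N against roughly 1 N of friction, so it is on its stop and the job can be handed in.

```bash
python3 -c "
from plant import manip
print(manip.hand_in())"
```

```text
the job is handed in; nothing more can be done
None
```

The job is handed in: I started and released the pin in both holes out of line, then pressed it home. That took sideways drags on its head while pressing, because it leaned about 18° once released. The keeper bar is swung to its stop over the pin, and I left the awl and punch untouched in the rack.

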